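# Change the dust extraction over to sanding

### The job

Set the bench up for sanding: pull the blue slide gate fully out to its click, and only then push the red one fully home, so that the extractor never has both gates shut. Finally hang the sanding caddy by its handle on the double hook, one prong either side of the yellow grip, let it hang still, and leave everything else on the bench where it is.

Things in the scene. Friction and masses are not known exactly. Their poses are not given: they have to be found in the camera images.
- blue_gate: fixed blast gate of the sanding inlet, told by its blue knob and blue stripe: round 100 mm steel pipe stub (foot 136 mm across) carrying a flat aluminium housing 140 (x) x 130 (y) mm, z 86 to 108 mm, with a 112 mm round grating on top up to z 127 mm. Origin at bench level under the middle of the housing; its -x axis points out of the front, the way the slide is pulled (roughly towards the robot).
- blue_knob (a point): centre of the blue knob: a cylinder 34 mm in diameter, 30 mm long, its axis along the gate's x, 97 mm above the bench; it stands 50 mm in front of the housing's front face when home, 110 mm when fully out, on a stem 12 mm thick behind which comes the 96 mm wide, 6 mm thick slide plate (30 mm behind the knob's rear face). Axes as the gate's. It moves with the slide.
- blue_slide (a joint): how far the blue slide is out, m: 0 = fully home (shut), 0.060 = fully out (open), hard stops. Starts fully home. Detent: a ridge 8 mm from each end takes about 8 N (up to 10) to pass either way; past it the slide clicks into that end by itself (or, leaving the end, on to 15 mm from it); let go short of it, it springs back. Between the ridges about 1 N of friction: it stays where left.
- red_gate: fixed blast gate of the lathe inlet, told by its red knob and red stripe: round 100 mm steel pipe stub (foot 136 mm across) carrying a flat aluminium housing 140 (x) x 130 (y) mm, z 86 to 108 mm, with a 112 mm round grating on top up to z 127 mm. Origin at bench level under the middle of the housing; its -x axis points out of the front, the way the slide is pulled (roughly towards the robot).
- red_knob (a point): centre of the red knob: a cylinder 34 mm in diameter, 30 mm long, its axis along the gate's x, 97 mm above the bench; it stands 50 mm in front of the housing's front face when home, 110 mm when fully out, on a stem 12 mm thick behind which comes the 96 mm wide, 6 mm thick slide plate (30 mm behind the knob's rear face). Axes as the gate's. It moves with the slide.
- red_slide (a joint): how far the red slide is out, m: 0 = fully home (shut), 0.060 = fully out (open), hard stops. Starts 35 to 45 mm out. Detent: a ridge 8 mm from each end takes about 8 N (up to 10) to pass either way; past it the slide clicks into that end by itself (or, leaving the end, on to 15 mm from it); let go short of it, it springs back. Between the ridges about 1 N of friction: it stays where left.
- hook_stand: fixed stand with a double hook: wooden foot 150 x 170 x 16 mm, a 22 mm post under a crossbar 90 mm long (top at z 236 mm), from which two parallel steel prongs, 8 mm thick, 68 mm apart between centres, reach along -x (roughly towards the robot), dip into a seat and turn up at the tip. Origin at bench level on the post's axis.
- hook_seat (a point): where the middle of the caddy's handle bar lies when hung: midway between the two prongs, over their seats, 72 mm in front of the post (along the stand's -x), 224 mm above the bench. The prongs' upturned tips, 22 mm further out, reach 17 mm above this point; on the post side the prongs rise to 10 mm above it. The bar must come down from above, lying along the stand's y. Axes as the stand's.
- caddy: loose open wooden sanding caddy, a tray 80 (x) x 116 (y) x 50 mm high holding sanding blocks (fixed in it), about 0.3 kg (0.2 to 0.5), standing on the bench, with two uprights (centres at y = +-52 mm, 6 mm thick, 18 mm wide) that carry a handle bar along y above it. Origin centre of underside. It may be hung either way round.
- caddy_grip (a point): middle of the caddy's handle bar, 140 mm above its underside: a yellow grip 18 x 18 mm square, 40 mm long, on a 10 x 10 mm square bar 98 mm long between the uprights; the bare bar on either side of the grip (29 mm each) goes on the two prongs. Bar along y. Axes as the caddy's.
- gouge: loose turning gouge lying down, 340 mm long: dark wooden handle 30 mm thick, steel shaft 12 mm thick, in front of the gates on the robot's side; origin at the joint of handle and shaft, bench level; x along the shaft
- turned_box: loose pale turned wooden cup, 100 mm across the rim, 75 mm high, on the left; origin centre of underside
- bowl: loose brown wooden bowl, 140 mm across, 55 mm high, on the right; origin centre of underside
- oil_jar: loose amber jar with brass cap, 64 mm across, 100 mm high, between the gates and the hook stand; origin centre of underside
- sanding_block: loose cork block 110 x 55 x 32 mm high, between the gates and the hook stand; origin centre of underside
- mallet: loose wooden mallet lying on the left near the robot, about 300 mm long; origin at bench level under it

How it is judged:
By the outcome, as a careful person would: the job done as asked, in the order asked, and still so for the second after the job is handed in, with the robot touching nothing.
It also fails if it takes over 72 s, if anything falls off the work surface, if the arm or the gripper's body presses on something with over 40 N, if the wrist force passes 120 N, or if a joint passes its speed limit or range.

### The arm

A 6-joint arm with a two-finger parallel gripper is mounted at the origin on the work surface. World frame = base frame: x ahead of the robot, y to its left, z up, the work surface at z = 0. Lengths are in m, angles in rad, forces in N, time in s.
With the tool pointing down it reaches from about 0.3 to 0.85 m from the base axis. Payload 4.2 kg.
Tool frame: the origin (TCP) lies midway between the tips of the shut fingers; the grasp point (between the pads) lies 19 mm behind it; z points along the fingers, y is the line along which they close (so a half turn about z gives the same grasp; the last joint's range is limited). The gripper opens to 91 mm and grips with 3 to 60 N. Pads are 32 mm wide; open, the fingers measure 118 mm over their backs; the gripper's body (76 mm by 178 mm) begins 60 mm behind the grasp point.
Start: joints at [-1.353, 0.32, 1.565, -0, 1.257, -0.02], TCP at [0.135, -0.559, 0.214] pointing down, gripper open.
Joint ranges: [-3.11, 3.11], [-0.84, 2.01], [0.21, 2.61], [-1.34, 4.49], [0.05, 2.63], [-2.56, 2.56]. Speed limits (rad/s): [2.57, 2.57, 3.14, 3.14, 3.14, 3.14].

### API

Orientations are given as a rotation vector (axis times angle).
In Python, from rig import robot, viewer, order gives the robot as it stands.
- The arm moves only by the tool apply_moves, never from a script. Its arguments are lists of equal length, an entry for each row: "dp": the shift along the tool's x, y, z in mm, a list of three; "rot": the turn, a rotation vector about the tool's x, y, z in rad, a list of three; "fingers": the finger opening in mm, from 0 to 91.2. In form: {"dp": [[tx, ty, tz], ...], "rot": [[ax, ay, az], ...], "fingers": [fingers, ...]}. A call has 1 to 5 rows; each row shifts and turns the commanded pose from where the row before left it, along the tool's axes as they then stand; what a row does not reach is not made up. A row lasts 1/8 s, in which the tool goes at most 62.5 mm and 10.7 degrees, less where a joint would pass 70% of its speed; a pose out of reach is approached as far as the arm can. A call with a gripper value outside its range is refused whole. The fingers move at their own pace and stop on an object; the grip force is fixed at half the most. Time passes only in rows, so rows that do not move let the fingers close. It gives the time, the measured TCP pose, the force, the opening and the grip force at its end, in the units of the state.
- robot.get_state(): the state, without advancing time (a new reading comes with each control period).
- viewer.capture(name): name is "scene" or "top"; returns (picture, depth): 400x640x3 uint8, blue, green, red; 400x640 float32, m along the optical axis (not along the pixel's ray), 0 where there is no reading.
- viewer.calibration(name): a dict with "fx", "fy", "cx", "cy" (pixels), "k1" (the pictures are not rectified: a ray, as slopes to the right and down, at radius r is drawn at 1 + k1 r^2 times it, then the intrinsics apply), "R" (3x3) and "t" (3): a world point X has camera coordinates R X + t. Camera axes: x right, y down, z forward; pixel columns grow to the right and rows downward; lengths in m; the calibration is good to about 2 mm. A picture is of the moment at which its call begins. calibration takes no time and is no camera call.
- order.job_done(): hands the job in; it is judged then, once.
The state is a dict: "time_s": time; "joint_pos": joint angles; "joint_vel": joint speeds; "joint_torque": joint torques, N m; "position": TCP position; "tool_rot": TCP orientation; "force": force on the tool from outside, world axes, zero at the start; "ft_torque": the same for the moment, N m; "width": opening from 0.0 (shut) to 1.0 (fully open); "finger_force": force on a finger pad.
Only numpy, scipy, OpenCV 4.12 (cv2) and the standard library are available. Lean on these libraries where they do the work, as an engineer would, in place of code of your own. Each camera call takes 0.05 s, during which the arm holds its last target. There are 200 camera calls.

## Working session

There is one attempt and no reset: what is moved stays moved. The work goes in short steps, Python scripts to look and compute and a tool call to move; the robot and the scene stay as the last step left them, time stands still between calls to the robot, and variables do not carry over. Pictures are saved under pics/ and viewed, at most 10 in all, crops included, and the job is handed in when it is done.

Besides the shell and the picture viewer there is one more tool, called after "Call:" as a command line: name --argument value ..., lists and objects as JSON in quotes. apply_moves: Moves the arm, as the interface text tells. Its arguments: {"type":"object","properties":{"dp":{"type":"array"},"rot":{"type":"array"},"fingers":{"type":"array"}},"required":["dp","rot","fingers"]}

```bash
mkdir -p pics; cat > h.py <<'E'
import numpy as np, cv2
from rig import robot, viewer, order
from scipy.spatial.transform import Rotation as R
def cap(n):
    im,d=viewer.capture(n); np.savez(f'{n}.npz',im=im,d=d); return im,d
def load(n):
    z=np.load(f'{n}.npz'); return z['im'],z['d']
def ray(n,u,v):
    c=viewer.calibration(n); x=(np.array(u,float)-c['cx'])/c['fx']; y=(np.array(v,float)-c['cy'])/c['fy']
    a,b=x.copy(),y.copy()
    for _ in range(20):
        s=1+c['k1']*(a*a+b*b); a,b=x/s,y/s
    return np.stack([a,b,np.ones_like(a)],-1)
def cloud(n,d):
    c=viewer.calibration(n); v,u=np.mgrid[0:400,0:640]
    return (ray(n,u,v)*d[...,None]-np.array(c['t']))@np.array(c['R'])
def onz(n,u,v,z):
    c=viewer.calibration(n); Rm=np.array(c['R']); o=-Rm.T@np.array(c['t']); r=Rm.T@ray(n,u,v)
    return o+r*(z-o[2])/r[2]
E
python3 - <<'E'
from h import *
for n in('scene','top'):
    im,d=cap(n); cv2.imwrite(f'pics/{n}0.png',im)
    c=viewer.calibration(n); print(n,-np.array(c['R']).T@np.array(c['t']),c['fx'])
print(robot.get_state())
E
```

```text
scene [1.26552307 0.55176555 0.81935   ] 390.3984515598446
top [0.30902553 0.00777357 1.64813763] 512.2097046504956
{'time_s': 0.1, 'joint_pos': array([-1.35302575e+00,  3.20227650e-01,  1.56553232e+00, -2.97945469e-06,
        1.25741088e+00, -1.99615611e-02]), 'joint_vel': array([-0.00023454,  0.00042835, -0.00212205,  0.00219059,  0.00022224,
       -0.00062588]), 'joint_torque': array([ 2.11239280e-04, -4.13332021e+01, -2.32509452e+01,  7.28354347e-02,
        4.21726727e-02, -6.44641136e-05]), 'position': array([ 0.13533694, -0.55838715,  0.21321414]), 'tool_rot': array([-3.11786547e+00, -3.72365254e-01,  2.49091112e-04]), 'force': array([-0.49944875,  0.17197662,  0.2486066 ]), 'ft_torque': array([-0.01083485, -0.01179424,  0.01862857]), 'finger_force': 0.0, 'width': 0.9990317727632312}
```

View pics/scene0.png

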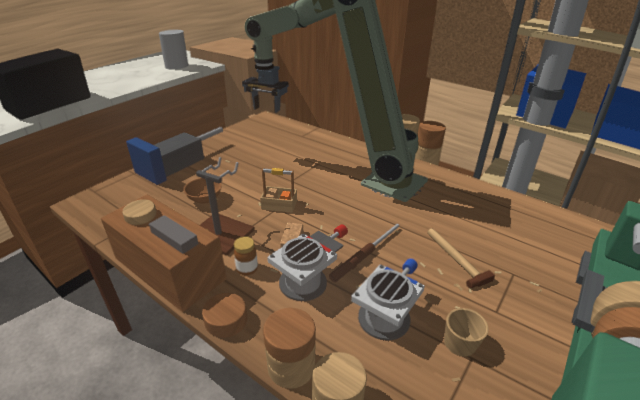

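View pics/top0.png

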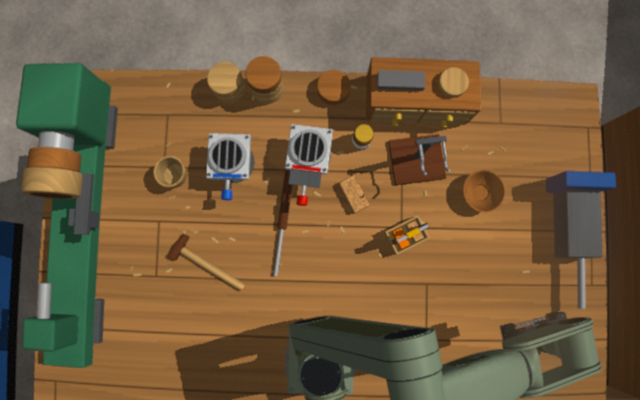

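```bash
python3 - <<'E'
from h import *
im,d=load('top'); P=cloud('top',d)
a=im[125:210,195:345]; b=im[120:262,335:475]
cv2.imwrite('pics/a.png',cv2.resize(a,None,fx=5.3,fy=5.3,interpolation=cv2.INTER_CUBIC))
cv2.imwrite('pics/b.png',cv2.resize(b,None,fx=4.2,fy=4.2,interpolation=cv2.INTER_CUBIC))
v,u=np.mgrid[0:400,0:640]
def rect(m):
    p=P[m][:,:2].astype(np.float32); r=cv2.minAreaRect(p); return len(p),np.round(r[0],4),np.round(r[1],4),round(r[2],1),np.round(np.median(P[m],0),4)
for nm,u0,u1 in(('blue',200,258),('red',278,340)):
    w=(u>u0)&(u<u1)&(v>115)&(v<180)
    print(nm,'housing',rect(w&(P[...,2]>.1)&(P[...,2]<.118)),'grate',rect(w&(P[...,2]>.121)))
    w=(u>u0)&(u<u1)&(v>172)&(v<215)
    print('knob',rect(w&(P[...,2]>.1)&(P[...,2]<.13)), rect(w&(P[...,2]>.085)))
w=(u>380)&(u<435)&(v>210)&(v<260)
print('caddy bar',rect(w&(P[...,2]>.125)),rect(w&(P[...,2]>.143)),'tray',rect(w&(P[...,2]>.03)&(P[...,2]<.1)))
w=(u>380)&(u<460)&(v>120)&(v<190)
print('hook',rect(w&(P[...,2]>.19)),'foot',rect(w&(P[...,2]>.008)&(P[...,2]<.03)))
E
```

```text
blue housing (848, array([0.6243, 0.3026]), array([0.1429, 0.1322]), 0.5, array([0.6004, 0.296 , 0.1085])) grate (925, array([0.4759, 0.1929]), array([0.4818, 0.1282]), 33.1, array([0.6246, 0.3011, 0.1259]))
knob (382, array([0.5318, 0.3029]), array([0.0815, 0.1296]), 1.1, array([0.5586, 0.3006, 0.1085])) (454, array([0.4344, 0.191 ]), array([0.4299, 0.1115]), 41.1, array([0.5571, 0.2992, 0.1076]))
red housing (1018, array([0.6398, 0.0571]), array([0.1303, 0.174 ]), 84.1, array([0.6163, 0.0609, 0.1076])) grate (918, array([0.5098, 0.0527]), array([0.4036, 0.1091]), 1.4, array([0.6543, 0.0544, 0.1258]))
knob (347, array([0.5291, 0.055 ]), array([0.0991, 0.1131]), 1.2, array([0.5459, 0.0673, 0.1037])) (573, array([0.4468, 0.0599]), array([0.1125, 0.2723]), 88.3, array([0.5524, 0.0656, 0.1013]))
caddy bar (194, array([ 0.3592, -0.1548]), array([0.0261, 0.3393]), 21.6, array([ 0.3993, -0.2567,  0.1463])) (150, array([ 0.3585, -0.1533]), array([0.0254, 0.3361]), 21.4, array([ 0.397 , -0.2546,  0.1477])) tray (554, array([ 0.4005, -0.2607]), array([0.0799, 0.1176]), 27.6, array([ 0.4001, -0.2594,  0.0478]))
hook (401, array([ 0.5068, -0.1532]), array([0.1259, 0.4942]), 36.6, array([ 0.6489, -0.2928,  0.233 ])) foot (2077, array([ 0.6636, -0.3073]), array([0.2251, 0.2578]), 1.1, array([ 0.6443, -0.2837,  0.0156]))
```

View pics/a.png

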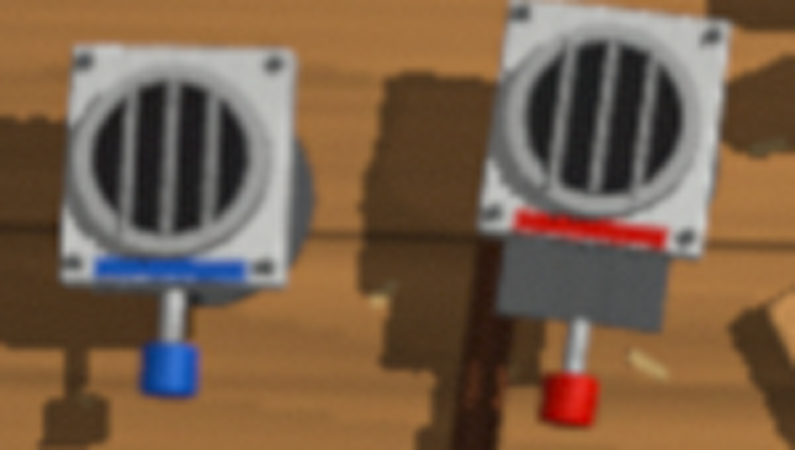

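View pics/b.png

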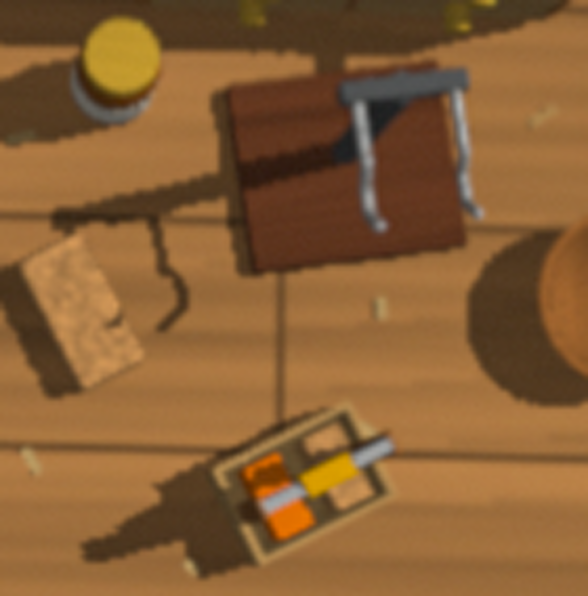

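```bash
python3 - <<'E'
from h import *
def A(x,y,z,s=5.3,o=(195,125)): return onz('top',(x+.5)/s-.5+o[0],(y+.5)/s-.5+o[1],z)
B=lambda x,y,z:A(x,y,z,4.2,(335,120))
def fit(model,pts):
    m=np.array(model,float);p=np.array(pts)[:,:2];mc=m.mean(0);pc=p.mean(0)
    U,S,Vt=np.linalg.svd((m-mc).T@(p-pc));Rm=(U@Vt).T
    t=pc-Rm@mc;a=np.degrees(np.arctan2(Rm[1,0],Rm[0,0])); 
    print('origin',t.round(4),'yaw',a.round(2),'res',(m@Rm.T+t-p).round(4).tolist());return t,Rm
H=[(.07,.065),(.07,-.065),(-.07,-.065),(-.07,.065)]
for nm,c,k in(('blue',[(75,47),(296,50),(285,288),(62,284)],(170,369)),('red',[(510,3),(731,20),(703,257),(480,232)],(570,400))):
    t,Rm=fit(H,[A(*q,.108) for q in c]); K=A(*k,.1); print(nm,'knob',K,'in gate',Rm.T@(K[:2]-t))
print('foot');fit([(.075,.085),(.075,-.085),(-.075,-.085),(-.075,.085)],[B(*q,.016) for q in[(230,88),(435,63),(466,243),(250,272)]])
print('hook');c=B(404,87,.236);print('bar c',c);l,r=B(341,95,.236),B(467,80,.236);print('bar yaw',np.degrees(np.arctan2(*(-(r-l)[[0]]*-1).tolist(),-(r-l)[1])),np.linalg.norm(r-l))
a,b=B(380,226,.24),B(478,213,.24);print('tips',a,b,(a+b)/2)
for q in((355,97),(455,86)):print('root',B(*q,.234))
print('grip',[B(*q,.149).round(4) for q in[(300,483),(348,455),(358,470),(310,497)]],np.mean([B(*q,.149) for q in[(300,483),(348,455),(358,470),(310,497)]],0))
e,f=B(262,505,.145),B(392,443,.145);print('bar',e,f,(e+f)/2,np.linalg.norm(e-f),'dir',np.degrees(np.arctan2(-(e-f)[0],(e-f)[1])))
print('tray');fit([(.04,.058),(.04,-.058),(-.04,-.058),(-.04,.058)],[B(*q,.05) for q in[(212,468),(348,404),(397,492),(262,564)]])
E
```

```text
origin [0.6245 0.3009] yaw 0.18 res [[-0.0001, 0.0], [-0.0005, 0.0003], [0.0001, -0.0002], [0.0005, -0.0001]]
blue knob [0.50685598 0.30185119 0.1       ] in gate [-0.11759516  0.00130246]
origin [0.6534 0.0538] yaw -4.71 res [[0.0025, 0.0009], [-0.0013, 0.0004], [-0.0003, -0.001], [-0.0009, -0.0003]]
red knob [0.49477322 0.07007047 0.1       ] in gate [-0.15947642  0.0031871 ]
foot
origin [ 0.6489 -0.2961] yaw 8.58 res [[0.0024, 0.0045], [0.0026, -0.0022], [-0.0035, -0.0011], [-0.0015, -0.0013]]
hook
bar c [ 0.65865841 -0.29493022  0.236     ]
bar yaw 8.730254021422814 0.08726936903557053
tips [ 0.56208981 -0.27748845  0.24      ] [ 0.57287497 -0.34392358  0.24      ] [ 0.56748239 -0.31070602  0.24      ]
root [ 0.65113269 -0.26184313  0.234     ]
root [ 0.66101978 -0.33037769  0.234     ]
grip [array([ 0.3946, -0.2399,  0.149 ]), array([ 0.415 , -0.2736,  0.149 ]), array([ 0.4047, -0.2807,  0.149 ]), array([ 0.385, -0.247,  0.149])] [ 0.39982204 -0.26030662  0.149     ]
bar [ 0.37880819 -0.2139027   0.145     ] [ 0.42450258 -0.30557969  0.145     ] [ 0.40165538 -0.25974119  0.145     ] 0.10243363099013199 dir 26.49295900850014
tray
origin [ 0.4012 -0.26  ] yaw 28.13 res [[-0.0008, 0.0002], [0.0035, -0.0003], [-0.0019, -0.0006], [-0.0008, 0.0008]]
```

```bash
cat >> h.py <<'E'
def plan(pos,th,n,sw=None,start=None):
    """rows from the current (or start) pose to pos with tool y at th deg, pointing down, in n rows; sw: total turn sense in deg"""
    s=robot.get_state()
    p,Rm=start or (s['position'],R.from_rotvec(s['tool_rot']))
    a=np.radians(th); T=R.from_matrix(np.array([[-np.sin(a),np.cos(a),0],[np.cos(a),np.sin(a),0],[0,0,-1]]))
    rv=(Rm.inv()*T).as_rotvec()
    if sw is not None and rv[2]*sw<0: rv=np.array([0,0,rv[2]+2*np.pi*np.sign(sw)])
    D=[];W=[]
    for i in range(n):
        dp=Rm.inv().apply((np.array(pos)-p)/(n-i))*1e3; D.append(dp.round(1).tolist()); W.append((rv/n).round(4).tolist())
        p=p+Rm.apply(np.array(D[-1])/1e3); Rm=Rm*R.from_rotvec(W[-1])
    for i in range(0,n,5): print('dp',D[i:i+5],'rot',W[i:i+5])
    return p,Rm
def st():
    s=robot.get_state(); y=R.from_rotvec(s['tool_rot']).as_matrix()[:,1]
    print(s['time_s'],s['position'].round(4),'th',np.degrees(np.arctan2(y[1],y[0])).round(2),'F',s['force'].round(1),s['width'].round(3),s['finger_force'],s['joint_pos'].round(2))
E
python3 -c "
from h import *
plan((.507,.301,.2),90.2,18,-1)"
```

```text
dp [[31.3, -41.5, 0.8], [37.6, -36.0, 0.8], [42.9, -29.5, 0.8], [47.1, -22.2, 0.8], [50.0, -14.3, 0.8]] rot [[-0.0, -0.0001, -0.1615], [-0.0, -0.0001, -0.1615], [-0.0, -0.0001, -0.1615], [-0.0, -0.0001, -0.1615], [-0.0, -0.0001, -0.1615]]
dp [[51.7, -6.1, 0.8], [52.0, 2.3, 0.8], [50.9, 10.6, 0.8], [48.5, 18.7, 0.8], [44.9, 26.2, 0.7]] rot [[-0.0, -0.0001, -0.1615], [-0.0, -0.0001, -0.1615], [-0.0, -0.0001, -0.1615], [-0.0, -0.0001, -0.1615], [-0.0, -0.0001, -0.1615]]
dp [[40.1, 33.1, 0.7], [34.3, 39.1, 0.7], [27.5, 44.1, 0.7], [20.1, 48.0, 0.8], [12.1, 50.6, 0.7]] rot [[-0.0, -0.0001, -0.1615], [-0.0, -0.0001, -0.1615], [-0.0, -0.0001, -0.1615], [-0.0, -0.0001, -0.1615], [-0.0, -0.0001, -0.1615]]
dp [[3.8, 51.9, 0.8], [-4.6, 51.8, 0.7], [-12.9, 50.3, 0.8]] rot [[-0.0, -0.0001, -0.1615], [-0.0, -0.0001, -0.1615], [-0.0, -0.0001, -0.1615]]
```

Call:
apply_moves --dp '[[31,-41,1],[38,-36,1],[43,-30,1],[47,-22,1],[50,-14,1]]' --rot '[[0,0,-0.16],[0,0,-0.16],[0,0,-0.16],[0,0,-0.16],[0,0,-0.16]]' --fingers '[91,91,91,91,91]'

```text
time_s: 0.72
position: [0.24, -0.3189, 0.2087]
tool_rot: [-2.724, -1.564, -0.0]
force: [0.9, -0.1, -0.2]
width: 0.996
finger_force: 0.0
```

Call:
apply_moves --dp '[[52,-6,1],[52,2,1],[51,11,1],[48,19,1],[45,26,1]]' --rot '[[0,0,-0.16],[0,0,-0.16],[0,0,-0.16],[0,0,-0.16],[0,0,-0.16]]' --fingers '[91,91,91,91,91]'

```text
time_s: 1.35
position: [0.3462, -0.0816, 0.2039]
tool_rot: [1.899, 2.502, 0.0]
force: [0.1, -0.5, 0.7]
width: 0.998
finger_force: 0.0
```

Call:
apply_moves --dp '[[40,33,1],[34,39,1],[27,44,1],[20,48,1],[12,51,1]]' --rot '[[0,0,-0.16],[0,0,-0.16],[0,0,-0.16],[0,0,-0.16],[0,0,-0.16]]' --fingers '[80,70,60,60,60]'

```text
time_s: 1.98
position: [0.4541, 0.1546, 0.1986]
tool_rot: [-0.774, -3.045, 0.001]
force: [0.7, -0.4, 0.4]
width: 0.66
finger_force: 0.0
```

```bash
python3 -c "
from h import *
st();plan((.507,.3013,.17),90.2,4)"
```

```text
Traceback (most recent call last):
  File "h.py", line 35, in st
    print(s['time_s'],s['position'].round(4),'th',np.degrees(np.arctan2(y[1],y[0])).round(2),'F',s['force'].round(1),s['width'].round(3),s['finger_force'],s['joint_pos'].round(2))
                                                                                                                     ^^^^^^^^^^^^^^^^
AttributeError: 'float' object has no attribute 'round'
```

```bash
sed -i "s/s\['width'\].round(3)/round(s['width'],3)/" h.py; python3 -c "
from h import *
st();plan((.507,.3013,.16),90.2,4)"
```

```text
1.975 [0.4541 0.1546 0.1986] th 61.47 F [ 0.7 -0.4  0.4] 0.66 0.0 [ 0.3   0.18  1.8  -0.    1.16 -0.77]
dp [[5.9, 38.5, 9.6], [1.0, 39.0, 9.6], [-3.8, 38.8, 9.7], [-8.7, 38.0, 9.6]] rot [[-0.0001, -0.0, -0.1254], [-0.0001, -0.0, -0.1254], [-0.0001, -0.0, -0.1254], [-0.0001, -0.0, -0.1254]]
```

Call:
apply_moves --dp '[[6,38.5,9.6],[1,39,9.6],[-3.8,38.8,9.6],[-8.7,38,9.6],[0,0,0]]' --rot '[[0,0,-0.125],[0,0,-0.125],[0,0,-0.125],[0,0,-0.125],[0,0,0]]' --fingers '[60,60,60,60,60]'

```text
time_s: 2.6
position: [0.5075, 0.301, 0.1587]
tool_rot: [-0.002, -3.14, 0.001]
force: [-0.6, -0.1, -0.3]
width: 0.661
finger_force: 0.0
```

```bash
python3 -c "
from h import *
st();plan((.506,.3013,.079),90.2,3)"
```

```text
2.6 [0.5075 0.301  0.1587] th 89.91 F [-0.6 -0.1 -0.3] 0.661 0.0 [ 0.52  0.38  1.61  0.    1.15 -1.05]
dp [[0.4, 0.1, 26.6], [0.5, 0.1, 26.6], [0.5, 0.1, 26.5]] rot [[-0.0003, -0.0007, -0.0017], [-0.0003, -0.0007, -0.0017], [-0.0003, -0.0007, -0.0017]]
```

Call:
apply_moves --dp '[[1,0.3,27],[0,0,27],[0,0,26],[0,0,0],[0,0,0]]' --rot '[[0,0,0],[0,0,-0.005],[0,0,0],[0,0,0],[0,0,0]]' --fingers '[60,60,60,45,20]'

```text
time_s: 3.22
position: [0.5071, 0.2994, 0.0816]
tool_rot: [-0.001, 3.14, 0.001]
force: [0.4, -0.6, -0.7]
width: 0.471
finger_force: 0.0
```

Call:
apply_moves --dp '[[0,0,0],[0,0,0],[0,0,0]]' --rot '[[0,0,0],[0,0,0],[0,0,0]]' --fingers '[20,20,20]'

```text
time_s: 3.6
position: [0.5074, 0.3011, 0.0819]
tool_rot: [-0.001, 3.139, 0.005]
force: [0.1, 4.8, 2.8]
width: 0.369
finger_force: 30.0
```

Call:
apply_moves --dp '[[8,0,0],[12,0,0],[12,0,0],[12,0,0],[10,0,0]]' --rot '[[0,0,0],[0,0,0],[0,0,0],[0,0,0],[0,0,0]]' --fingers '[20,20,20,20,20]'

```text
time_s: 4.22
position: [0.4556, 0.3011, 0.0819]
tool_rot: [-0.003, 3.133, 0.006]
force: [4.8, 5.2, 0.4]
width: 0.366
finger_force: 30.0
```

Call:
apply_moves --dp '[[6,0,0],[3,0,0],[0,0,0]]' --rot '[[0,0,0],[0,0,0],[0,0,0]]' --fingers '[20,20,20]'

```text
time_s: 4.6
position: [0.4474, 0.3012, 0.082]
tool_rot: [-0.003, 3.132, 0.006]
force: [7.0, 4.5, -0.9]
width: 0.367
finger_force: 30.0
```

```bash
python3 -c "
from h import *
st()"
```

```text
4.6 [0.4474 0.3012 0.082 ] th 90.1 F [ 7.   4.5 -0.9] 0.367 29.99924808740616 [ 0.57  0.38  1.84 -0.    0.91 -1.  ]
```

Call:
apply_moves --dp '[[3,0,0],[0,0,0]]' --rot '[[0,0,0],[0,0,0]]' --fingers '[20,20]'

```text
time_s: 4.85
position: [0.4474, 0.3012, 0.082]
tool_rot: [-0.004, 3.127, 0.007]
force: [14.6, 2.6, -6.1]
width: 0.366
finger_force: 30.0
```

Call:
apply_moves --dp '[[-5,0,0],[0,0,0],[0,0,0],[0,0,0],[0,0,-30]]' --rot '[[0,0,0],[0,0,0],[0,0,0],[0,0,0],[0,0,0]]' --fingers '[20,40,60,60,60]'

```text
time_s: 5.48
position: [0.4437, 0.2982, 0.1087]
tool_rot: [0.002, -3.136, 0.006]
force: [0.1, 0.6, 0.5]
width: 0.656
finger_force: 0.0
```

Call:
apply_moves --dp '[[0,0,-40],[0,0,-40]]' --rot '[[0,0,0],[0,0,0]]' --fingers '[60,60]'

```text
time_s: 5.72
position: [0.4451, 0.2991, 0.1914]
tool_rot: [0.002, -3.141, 0.002]
force: [-0.9, -0.2, 0.3]
width: 0.657
finger_force: 0.0
```

```bash
python3 - <<'E'
from h import *
st()
im,d=cap('top'); im2,_=cap('scene')
a=cv2.resize(im[125:225,195:345],None,fx=4,fy=4,interpolation=cv2.INTER_CUBIC)
b=cv2.resize(im2[220:340,260:480],None,fx=3.3,fy=3.3,interpolation=cv2.INTER_CUBIC)[:,:800]
cv2.imwrite('pics/a1.png',a)
hsv=cv2.cvtColor(im,cv2.COLOR_BGR2HSV)
m=cv2.inRange(hsv,(105,120,60),(125,255,255)); 
n,l,s,c=cv2.connectedComponentsWithStats(m[120:240,190:270]); print([(s[i].tolist(),(c[i]+[190,120]).round(1)) for i in range(1,n) if s[i][4]>15])
p=plan((.500,.0695,.16),85.3,6)
E
```

```text
5.725 [0.4451 0.2991 0.1914] th 90.08 F [-0.9 -0.2  0.3] 0.657 0.0 [ 0.57  0.28  1.69 -0.    1.18 -1.  ]
[([23, 53, 28, 5, 95], array([226.5, 175.4]))]
dp [[-8.6, -38.6, 5.7], [-9.2, -38.4, 5.8], [-9.7, -38.3, 5.8], [-10.3, -38.2, 5.8], [-10.8, -38.0, 5.8]] rot [[0.0008, 0.0013, 0.0139], [0.0008, 0.0013, 0.0139], [0.0008, 0.0013, 0.0139], [0.0008, 0.0013, 0.0139], [0.0008, 0.0013, 0.0139]]
dp [[-11.3, -37.9, 5.7]] rot [[0.0008, 0.0013, 0.0139]]
```

View pics/a1.png

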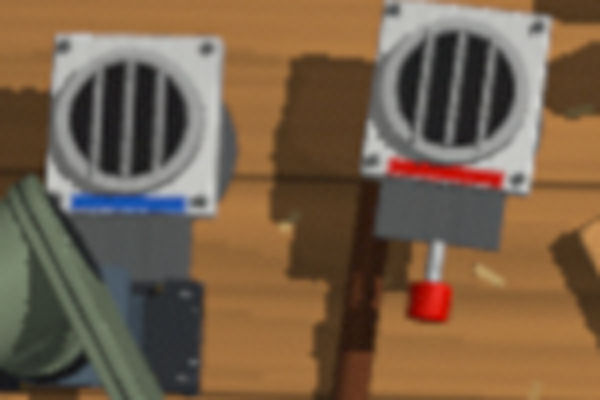

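Call:
apply_moves --dp '[[-7.7,-38.6,5.7],[-8.3,-38.4,5.8],[-8.8,-38.3,5.8],[-9.4,-38.2,5.8],[-9.9,-38,5.8]]' --rot '[[0,0,0.014],[0,0,0.014],[0,0,0.014],[0,0,0.014],[0,0,0.014]]' --fingers '[60,60,60,60,60]'

```text
time_s: 6.45
position: [0.4839, 0.1054, 0.1606]
tool_rot: [-0.108, -3.138, 0.001]
force: [0.6, -0.8, -0.4]
width: 0.656
finger_force: 0.0
```

Call:
apply_moves --dp '[[-10.4,-38,5.8],[0,0,0]]' --rot '[[0,0,0.014],[0,0,0]]' --fingers '[60,60]'

```text
time_s: 6.7
position: [0.4915, 0.0661, 0.1545]
tool_rot: [-0.135, -3.136, 0.002]
force: [0.0, 0.5, 0.2]
width: 0.658
finger_force: 0.0
```

```bash
python3 - <<'E'
from h import *
st()
plan((.494,.069,.081),85.3,3)
im,d=cap('top'); cv2.imwrite('pics/a2.png',cv2.resize(im[165:225,195:345],None,fx=5,fy=5,interpolation=cv2.INTER_CUBIC))
hsv=cv2.cvtColor(im,cv2.COLOR_BGR2HSV)
m=cv2.inRange(hsv,(105,120,60),(125,255,255)); 
n,l,s,c=cv2.connectedComponentsWithStats(m[120:240,190:270]); print([(s[i].tolist(),(c[i]+[190,120]).round(1)) for i in range(1,n) if s[i][4]>15])
E
```

```text
6.7 [0.4915 0.0661 0.1545] th 85.06 F [0.  0.5 0.2] 0.658 0.0 [ 0.11  0.25  1.83 -0.    1.07 -1.37]
dp [[-0.8, 1.1, 24.5], [-0.8, 1.0, 24.5], [-0.7, 1.1, 24.5]] rot [[-0.0004, -0.0009, -0.0014], [-0.0004, -0.0009, -0.0014], [-0.0004, -0.0009, -0.0014]]
[([23, 53, 28, 5, 96], array([226.4, 175.4])), ([31, 89, 10, 10, 91], array([225.4, 213.7]))]
```

Call:
apply_moves --dp '[[-2.2,3.2,25],[0,0,25],[0,0,24],[0,0,0],[0,0,0]]' --rot '[[0,0,-0.004],[0,0,0],[0,0,0],[0,0,0],[0,0,0]]' --fingers '[60,60,60,45,20]'

```text
time_s: 7.38
position: [0.4952, 0.072, 0.0825]
tool_rot: [0.122, 3.138, 0.0]
force: [-0.1, 0.1, -0.2]
width: 0.47
finger_force: 0.0
```

Call:
apply_moves --dp '[[0,0,0],[0,0,0],[0,0,0]]' --rot '[[0,0,0],[0,0,0],[0,0,0]]' --fingers '[20,20,20]'

```text
time_s: 7.75
position: [0.495, 0.0696, 0.0827]
tool_rot: [0.123, 3.138, -0.005]
force: [0.1, -7.5, 0.3]
width: 0.365
finger_force: 29.9
```

Call:
apply_moves --dp '[[-8,-1,0],[-10,0,0],[-10,0,0],[-10,0,0],[-4,0,0]]' --rot '[[0,0,0],[0,0,0],[0,0,0],[0,0,0],[0,0,0]]' --fingers '[20,20,20,20,20]'

```text
time_s: 8.38
position: [0.5362, 0.0653, 0.0825]
tool_rot: [-0.124, -3.137, 0.005]
force: [-8.4, -6.1, 9.0]
width: 0.365
finger_force: 30.0
```

Call:
apply_moves --dp '[[0,0,0],[-3,0,0],[0,0,0]]' --rot '[[0,0,0],[0,0,0],[0,0,0]]' --fingers '[20,20,20]'

```text
time_s: 8.75
position: [0.5361, 0.0653, 0.0825]
tool_rot: [-0.124, -3.131, 0.005]
force: [-10.7, -5.8, 8.8]
width: 0.366
finger_force: 30.0
```

```bash
python3 -c "
from h import *
st()"
```

```text
8.75 [0.5361 0.0653 0.0825] th 85.48 F [-10.7  -5.8   8.8] 0.366 30.00166654586792 [ 0.1   0.39  1.83 -0.    0.94 -1.39]
```

Call:
apply_moves --dp '[[-3,0,0],[0,0,0]]' --rot '[[0,0,0],[0,0,0]]' --fingers '[20,20]'

```text
time_s: 9.0
position: [0.5361, 0.0653, 0.0824]
tool_rot: [-0.124, -3.125, 0.005]
force: [-17.0, -5.2, 14.0]
width: 0.368
finger_force: 30.0
```

Call:
apply_moves --dp '[[8,0,0],[0,0,0],[0,0,0],[0,0,0],[0,0,-30]]' --rot '[[0,0,0],[0,0,0],[0,0,0],[0,0,0],[0,0,0]]' --fingers '[20,40,60,60,60]'

```text
time_s: 9.62
position: [0.5331, 0.0673, 0.1102]
tool_rot: [-0.123, -3.134, 0.001]
force: [0.0, 0.5, -0.2]
width: 0.658
finger_force: 0.0
```

Call:
apply_moves --dp '[[0,0,-40],[0,0,-40]]' --rot '[[0,0,0],[0,0,0]]' --fingers '[60,60]'

```text
time_s: 9.88
position: [0.5346, 0.0674, 0.1929]
tool_rot: [-0.123, -3.139, -0.0]
force: [0.1, -0.5, 0.1]
width: 0.654
finger_force: 0.0
```

```bash
python3 - <<'E'
from h import *
st()
plan((.4,-.26,.22),27.5,8)
E
```

```text
9.875 [0.5346 0.0674 0.1929] th 85.5 F [ 0.1 -0.5  0.1] 0.654 0.0 [ 0.1   0.28  1.68  0.    1.18 -1.39]
dp [[13.6, -42.1, -3.4], [8.1, -43.5, -3.4], [2.6, -44.2, -3.4], [-3.0, -44.1, -3.4], [-8.5, -43.4, -3.4]] rot [[0.0, -0.0, 0.1265], [0.0, -0.0, 0.1265], [0.0, -0.0, 0.1265], [0.0, -0.0, 0.1265], [0.0, -0.0, 0.1265]]
dp [[-14.0, -42.0, -3.4], [-19.1, -39.9, -3.4], [-24.1, -37.2, -3.4]] rot [[0.0, -0.0, 0.1265], [0.0, -0.0, 0.1265], [0.0, -0.0, 0.1265]]
```

Call:
apply_moves --dp '[[13.6,-42,-3],[8,-43.5,-3],[2.6,-44,-3],[-3,-44,-3],[-8.5,-43.4,-3]]' --rot '[[0,0,0.127],[0,0,0.127],[0,0,0.127],[0,0,0.127],[0,0,0.127]]' --fingers '[60,60,60,60,60]'

```text
time_s: 10.5
position: [0.4501, -0.138, 0.2071]
tool_rot: [1.103, 2.941, 0.0]
force: [0.6, -0.0, -0.1]
width: 0.657
finger_force: 0.0
```

Call:
apply_moves --dp '[[-14,-42,-3],[-19,-40,-3],[-24,-37.2,-3],[0,0,0]]' --rot '[[0,0,0.127],[0,0,0.127],[0,0,0.127],[0,0,0]]' --fingers '[60,60,60,60]'

```text
time_s: 11.0
position: [0.3988, -0.2616, 0.2161]
tool_rot: [1.64, 2.679, -0.0]
force: [-0.0, 0.7, 0.3]
width: 0.655
finger_force: 0.0
```

```bash
python3 - <<'E'
from h import *
st()
plan((.4005,-.26,.123),27.5,3)
im,d=cap('top'); im2,_=cap('scene')
cv2.imwrite('pics/c.png',np.vstack([cv2.resize(im[130:220,195:345],(800,480),interpolation=cv2.INTER_CUBIC)]))
E
```

```text
11.0 [ 0.3988 -0.2616  0.2161] th 27.05 F [-0.   0.7  0.3] 0.655 0.0 [-0.6   0.16  1.77 -0.    1.2  -1.08]
dp [[0.3, 0.7, 31.0], [0.2, 0.8, 31.0], [0.2, 0.7, 31.1]] rot [[0.0001, 0.0003, -0.0026], [0.0001, 0.0003, -0.0026], [0.0001, 0.0003, -0.0026]]
```

View pics/c.png

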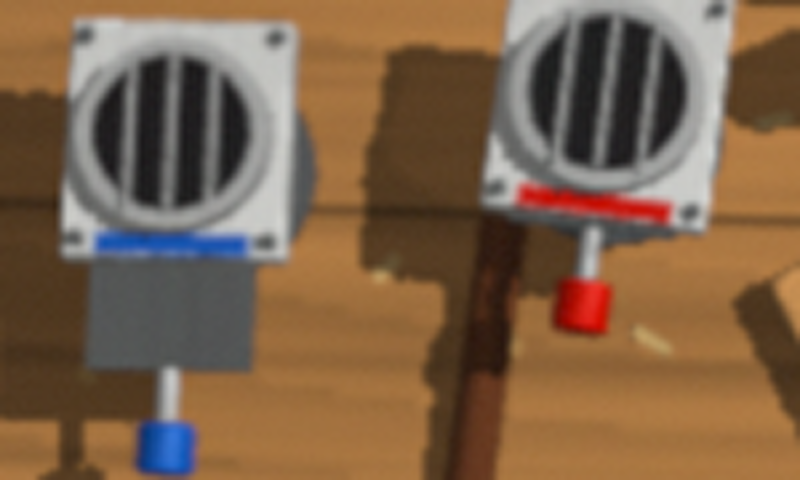

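The picture shows the blue knob at (166,448) with the plate fully out, and the red knob at (582,305) with its plate home. Now the caddy.

Call:
apply_moves --dp '[[0.7,2.2,32],[0,0,32],[0,0,31],[0,0,0],[0,0,0]]' --rot '[[0,0,-0.008],[0,0,0],[0,0,0],[0,0,0],[0,0,0]]' --fingers '[60,60,60,40,10]'

```text
time_s: 11.72
position: [0.402, -0.2577, 0.1219]
tool_rot: [1.621, 2.689, 0.0]
force: [0.2, -0.7, 0.6]
width: 0.466
finger_force: 0.0
```

Call:
apply_moves --dp '[[0,0,0],[0,0,0],[0,0,0],[0,0,0],[0,0,0]]' --rot '[[0,0,0],[0,0,0],[0,0,0],[0,0,0],[0,0,0]]' --fingers '[10,10,10,10,10]'

```text
time_s: 12.35
position: [0.4014, -0.2581, 0.1215]
tool_rot: [1.624, 2.688, 0.0]
force: [0.5, 2.1, 6.2]
width: 0.196
finger_force: 30.0
```

```bash
python3 -c "
from h import *
st()"
```

```text
12.35 [ 0.4014 -0.2581  0.1215] th 27.72 F [0.5 2.1 6.2] 0.196 30.001002252101898 [-0.6   0.25  1.92  0.    0.97 -1.08]
```

Call:
apply_moves --dp '[[0,0,-15],[0,0,-30],[0,0,-35],[0,0,-35],[0,0,-25]]' --rot '[[0,0,0],[0,0,0],[0,0,0],[0,0,0],[0,0,0]]' --fingers '[10,10,10,10,10]'

```text
time_s: 12.98
position: [0.4003, -0.2579, 0.2611]
tool_rot: [-1.624, -2.688, 0.001]
force: [0.2, -0.3, -4.6]
width: 0.194
finger_force: 30.0
```

Call:
apply_moves --dp '[[0,0,0],[0,0,0]]' --rot '[[0,0,0],[0,0,0]]' --fingers '[10,10]'

```text
time_s: 13.22
position: [0.3999, -0.2574, 0.2589]
tool_rot: [-1.623, -2.686, 0.0]
force: [-0.2, 0.2, -5.1]
width: 0.194
finger_force: 30.0
```

```bash
python3 -c "
from h import *
st();plan((.588,-.3065,.262),9,10)
im,d=cap('scene'); P=cloud('scene',d); cv2.imwrite('pics/d.png',cv2.resize(im[80:260,150:350],None,fx=3,fy=3))"
```

```text
13.225 [ 0.3999 -0.2574  0.2589] th 27.73 F [-0.2  0.2 -5.1] 0.194 29.999416172504425 [-0.6   0.14  1.7  -0.    1.31 -1.08]
dp [[-13.1, 14.4, -0.4], [-12.6, 14.8, -0.4], [-12.1, 15.2, -0.4], [-11.6, 15.6, -0.3], [-11.1, 15.9, -0.3]] rot [[-0.0003, -0.0003, 0.0327], [-0.0003, -0.0003, 0.0327], [-0.0003, -0.0003, 0.0327], [-0.0003, -0.0003, 0.0327], [-0.0003, -0.0003, 0.0327]]
dp [[-10.6, 16.3, -0.3], [-10.1, 16.6, -0.3], [-9.5, 17.0, -0.4], [-9.0, 17.3, -0.3], [-8.4, 17.5, -0.3]] rot [[-0.0003, -0.0003, 0.0327], [-0.0003, -0.0003, 0.0327], [-0.0003, -0.0003, 0.0327], [-0.0003, -0.0003, 0.0327], [-0.0003, -0.0003, 0.0327]]
```

View pics/d.png

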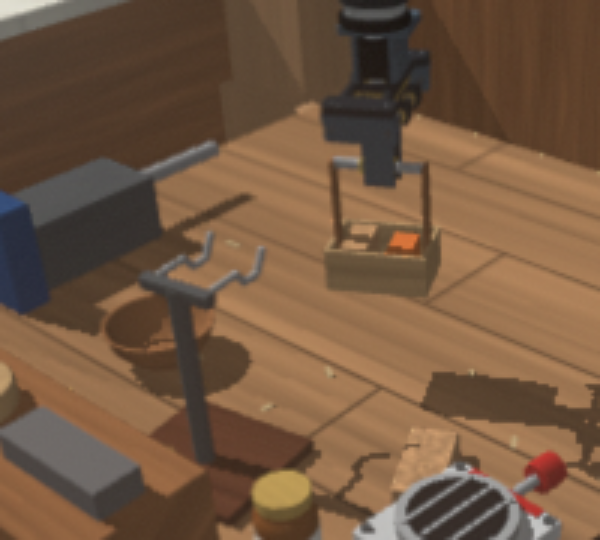

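Call:
apply_moves --dp '[[-13,14.4,-1],[-12.6,14.8,-1],[-12.1,15.2,-1],[-11.6,15.6,-0.5],[-11.1,15.9,-0.5]]' --rot '[[0,0,0.033],[0,0,0.033],[0,0,0.033],[0,0,0.033],[0,0,0.033]]' --fingers '[10,10,10,10,10]'

```text
time_s: 13.9
position: [0.4948, -0.2821, 0.2628]
tool_rot: [-1.84, -2.542, 0.001]
force: [-0.1, -0.6, -4.3]
width: 0.197
finger_force: 30.0
```

Call:
apply_moves --dp '[[-10.6,16.3,0],[-10,16.6,0],[-9.5,17,0],[-9,17.3,0],[-8.4,17.5,0]]' --rot '[[0,0,0.033],[0,0,0.033],[0,0,0.033],[0,0,0.033],[0,0,0.033]]' --fingers '[10,10,10,10,10]'

```text
time_s: 14.52
position: [0.5889, -0.3071, 0.2623]
tool_rot: [-2.043, -2.382, 0.002]
force: [-0.3, 0.2, -3.8]
width: 0.193
finger_force: 30.0
```

Call:
apply_moves --dp '[[0,0,0],[0,0,0],[0,0,0]]' --rot '[[0,0,0],[0,0,0],[0,0,0]]' --fingers '[10,10,10]'

```text
time_s: 14.9
position: [0.5881, -0.307, 0.2647]
tool_rot: [-2.043, -2.385, 0.001]
force: [-0.5, -0.1, -4.4]
width: 0.192
finger_force: 30.0
```

```bash
python3 -c "
from h import *
for x,y in((210,235),(261,250)): print(onz('scene',(x+.5)/3-.5+150,(y+.5)/3-.5+80,.240))
st();plan((.588,-.3065,.230),9,3)
im,d=cap('scene'); cv2.imwrite('pics/e.png',cv2.resize(im[100:240,150:310],None,fx=4,fy=4,interpolation=cv2.INTER_CUBIC))"
```

```text
[ 0.57741683 -0.34212701  0.24      ]
[ 0.56719911 -0.27544286  0.24      ]
14.9 [ 0.5881 -0.307   0.2647] th 8.83 F [-0.5 -0.1 -4.4] 0.192 29.99929815530777 [-0.5   0.44  1.25 -0.    1.45 -0.65]
dp [[0.1, 0.0, 11.6], [0.2, 0.0, 11.6], [0.1, 0.0, 11.5]] rot [[-0.0003, -0.0001, -0.001], [-0.0003, -0.0001, -0.001], [-0.0003, -0.0001, -0.001]]
```

View pics/e.png

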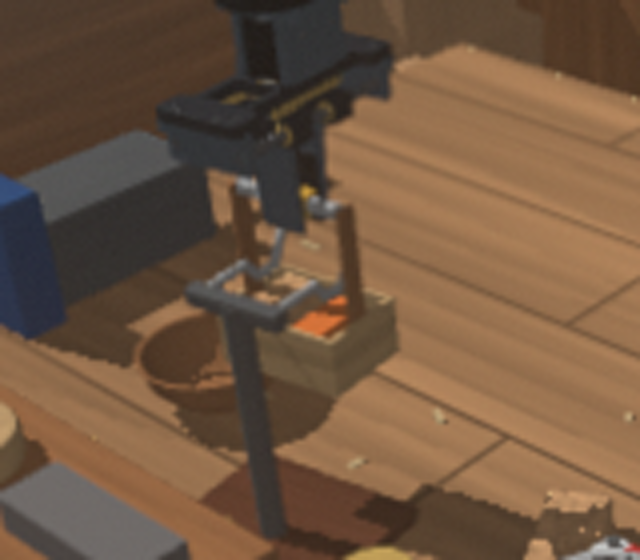

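Call:
apply_moves --dp '[[-0.2,2,10],[0,0,12],[0,0,12],[0,0,10],[0,0,6]]' --rot '[[0,0,0],[0,0,0],[0,0,0],[0,0,0],[0,0,0]]' --fingers '[10,10,10,10,10]'

```text
time_s: 15.58
position: [0.5906, -0.3069, 0.2137]
tool_rot: [-2.043, -2.385, 0.001]
force: [-0.1, 0.1, -4.1]
width: 0.194
finger_force: 30.0
```

Call:
apply_moves --dp '[[0,0,4],[0,0,2],[0,0,0]]' --rot '[[0,0,0],[0,0,0],[0,0,0]]' --fingers '[10,10,10]'

```text
time_s: 15.95
position: [0.591, -0.3071, 0.209]
tool_rot: [2.044, 2.385, 0.0]
force: [0.2, 0.8, -3.5]
width: 0.197
finger_force: 30.0
```

```bash
python3 -c "
from h import *
st()
im,d=cap('scene'); cv2.imwrite('pics/f.png',cv2.resize(im[100:240,150:310],None,fx=4,fy=4,interpolation=cv2.INTER_CUBIC))"
```

```text
15.95 [ 0.591  -0.3071  0.209 ] th 8.83 F [ 0.2  0.8 -3.5] 0.197 29.999184608459473 [-0.5   0.47  1.34 -0.    1.33 -0.65]
```

View pics/f.png

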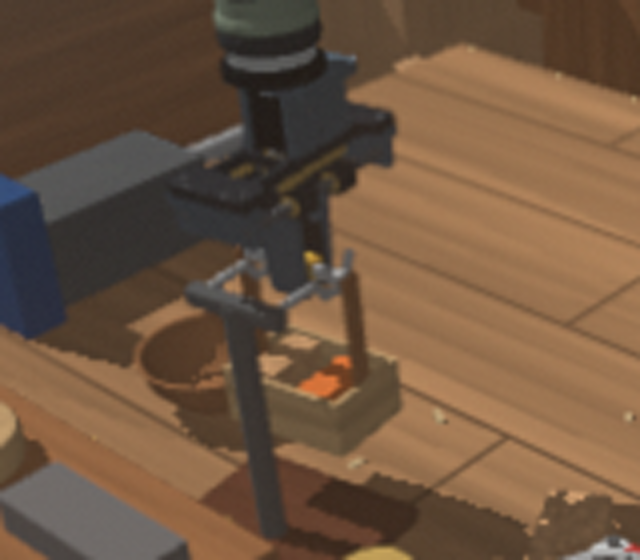

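Bar is between posts and tips, one prong each side (255,262) and (325,285). Lowering the last few millimetres.

Call:
apply_moves --dp '[[0,0,1.5],[0,0,1.5],[0,0,0]]' --rot '[[0,0,0],[0,0,0],[0,0,0]]' --fingers '[10,10,10]'

```text
time_s: 16.38
position: [0.5909, -0.3071, 0.2058]
tool_rot: [2.044, 2.386, -0.0]
force: [-0.1, 0.2, -4.1]
width: 0.191
finger_force: 30.0
```

Call:
apply_moves --dp '[[0,0,1],[0,0,0],[0,0,0]]' --rot '[[0,0,0],[0,0,0],[0,0,0]]' --fingers '[10,10,10]'

```text
time_s: 16.75
position: [0.591, -0.3071, 0.2055]
tool_rot: [2.043, 2.385, 0.0]
force: [-1.2, 1.6, -0.3]
width: 0.192
finger_force: 30.0
```

Call:
apply_moves --dp '[[0,0,0.5],[0,0,0],[0,0,0],[0,0,0],[0,0,0]]' --rot '[[0,0,0],[0,0,0],[0,0,0],[0,0,0],[0,0,0]]' --fingers '[14,20,26,34,42]'

```text
time_s: 17.38
position: [0.591, -0.3071, 0.2042]
tool_rot: [-2.044, -2.386, 0.0]
force: [-0.3, 0.1, -0.7]
width: 0.444
finger_force: 0.0
```

Call:
apply_moves --dp '[[0,0,0],[0,0,0],[0,0,0],[0,0,0],[0,0,0]]' --rot '[[0,0,0],[0,0,0],[0,0,0],[0,0,0],[0,0,0]]' --fingers '[44,44,44,44,44]'

```text
time_s: 18.0
position: [0.5909, -0.3071, 0.2044]
tool_rot: [2.044, 2.386, -0.0]
force: [-0.2, 0.5, -0.4]
width: 0.481
finger_force: 0.0
```

Call:
apply_moves --dp '[[0,0,-8],[0,0,-15],[0,0,-20],[0,0,-30],[0,0,-30]]' --rot '[[0,0,0],[0,0,0],[0,0,0],[0,0,0],[0,0,0]]' --fingers '[44,44,44,44,44]'

```text
time_s: 18.62
position: [0.591, -0.3071, 0.3097]
tool_rot: [2.043, 2.384, 0.0]
force: [0.0, 0.7, 0.8]
width: 0.482
finger_force: 0.0
```

Call:
apply_moves --dp '[[0,-40,-10],[0,-60,0],[0,-60,0],[0,-60,0],[0,0,0]]' --rot '[[0,0,0],[0,0,0],[0,0,0],[0,0,0],[0,0,0]]' --fingers '[44,44,44,44,44]'

```text
time_s: 19.25
position: [0.3705, -0.3411, 0.3196]
tool_rot: [2.047, 2.38, -0.001]
force: [0.9, -0.5, 0.5]
width: 0.485
finger_force: 0.0
```

Call:
apply_moves --dp '[[0,0,0],[0,0,0],[0,0,0],[0,0,0],[0,0,0]]' --rot '[[0,0,0],[0,0,0],[0,0,0],[0,0,0],[0,0,0]]' --fingers '[44,44,44,44,44]'

```text
time_s: 19.88
position: [0.3738, -0.3407, 0.3172]
tool_rot: [-2.043, -2.386, 0.0]
force: [-0.2, 0.1, 0.0]
width: 0.485
finger_force: 0.0
```

```bash
python3 - <<'E'
from h import *
st()
im0,_=cap('scene')
for _ in range(10): im,_=viewer.capture('scene')
print('motion',np.abs(im.astype(int)-im0)[100:260,150:350].max())
t,_=cap('top')
a=cv2.resize(im[100:300,150:420],(800,593),interpolation=cv2.INTER_CUBIC); cv2.imwrite('pics/g.png',a)
E
```

```text
19.875 [ 0.3738 -0.3407  0.3172] th 8.85 F [-0.2  0.1  0. ] 0.485 0.0 [-0.76  0.16  1.52 -0.    1.46 -0.92]
motion 52
```

View pics/g.png

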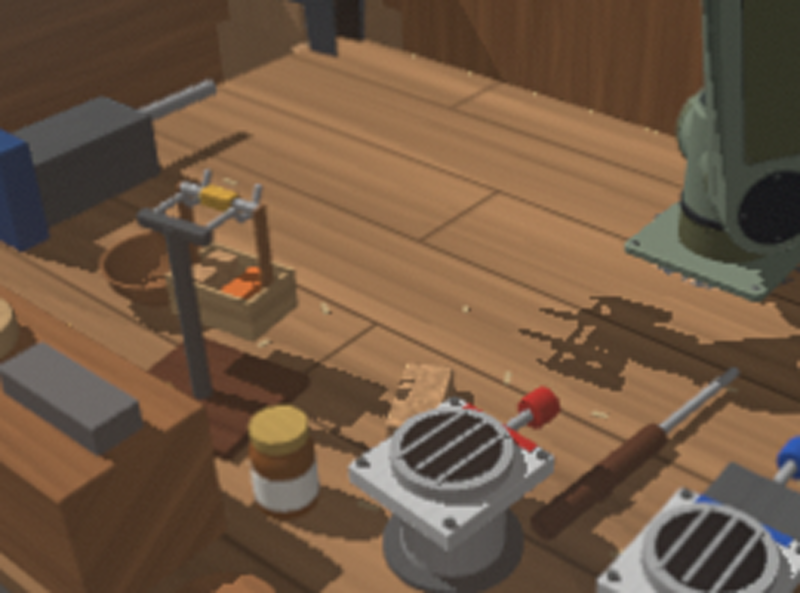

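The caddy hangs with its yellow grip (217,197) between the prongs (205,180) and (257,195). I'll wait until it is still.

Call:
apply_moves --dp '[[0,0,0],[0,0,0],[0,0,0],[0,0,0],[0,0,0]]' --rot '[[0,0,0],[0,0,0],[0,0,0],[0,0,0],[0,0,0]]' --fingers '[44,44,44,44,44]'

```text
time_s: 21.1
position: [0.3735, -0.3408, 0.3174]
tool_rot: [2.044, 2.386, -0.0]
force: [0.7, 0.6, -1.2]
width: 0.486
finger_force: 0.0
```

```bash
python3 - <<'E'
from h import *
b=lambda:cv2.GaussianBlur(viewer.capture('scene')[0],(5,5),0)[140:220,195:255].astype(int)
def win():
    F=[b() for _ in range(30)]; return [int(np.abs(f-F[0]).max()) for f in F[::5]]+[round(np.abs(F[-1]-F[0]).mean(),2)]
for _ in range(3): print(win())
st()
E
```

```text
[0, 1, 1, 1, 1, 1, np.float64(0.2)]
[0, 1, 1, 1, 1, 1, np.float64(0.2)]
[0, 1, 1, 1, 1, 2, np.float64(0.21)]
25.6 [ 0.3735 -0.3408  0.3174] th 8.82 F [ 0.2 -0.6  0.1] 0.482 0.0 [-0.76  0.16  1.52 -0.    1.46 -0.92]
```

Still. Handing in.

```bash
python3 -c "
from h import *
print(order.job_done())"
```

```text
the job is handed in; nothing more can be done
None
```

I handed the job in at about 26 s: the blue gate was pulled fully out first, then the red gate pushed fully home, and the caddy hangs still on the double hook, one prong either side of the yellow grip.

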